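# Lock the grinding cup onto the blender base

### The job

Get the blender ready to grind: take the grinding cup, the one with two lugs sticking out at its foot, set it upright in the socket of the blender's motor base with its lugs in the two notches, push it down against the spring and turn it a quarter-turn clockwise (seen from above) so that it locks, then let go. Leave the similar canister without lugs where it stands.

Things in the scene. Friction and masses are not known exactly. Their poses are not given: they have to be found in the camera images.
- cup_grip (a point): Point in the 60x20 mm (x, y) bar grip of the loose steel grinding cup: on its axis, 88 mm above its underside, 24 above the cup's top, 22 below the grip's. x runs along the grip and the line of the two black foot lugs (16 wide, 10 thick, tips 60 from the axis; half a turn looks the same). Neck radius 34 (28 at the bottom) up to 26 mm above the underside, then the body, radius 48 to 40. 0.3 kg.
- socket (a point): Centre of the socket in the blender's fixed round base (170 mm wide, 100 tall, dial at -x), at the top face of its 8 mm steel plate. Opening radius 42 mm; two notches along +x and -x, 36 wide at the opening, wider outwards, end 68 mm out. The cup enters with its x along this x, either way, and turns clockwise from above, only when pushed down; it stops at 100 degrees; no turn the other way.
- pad (a joint): How far the sprung rubber pad in the socket is pressed, m: 0 at rest, its face 4 mm below the plate's top; 5 N to start, 10 N at 0.022. The cup's underside rests on it. Lugs pass under the plate at 0.014 to 0.022, where the cup's body meets the plate (cup_grip 70 to 62 mm above the socket point). Released after turning, the cup springs up to 0.014, lugs bearing under the plate.
- canister_grip (a point): Point in the bar grip of a loose steel storage canister that is not wanted: on its axis, 88 mm above its underside. Same bar grip as the cup, x along it; body of 46 mm radius, straight down to the table, with no lugs; 0.35 kg.
Things that resemble listed ones, but are neither listed nor needed, are in the scene too. Leave any pink look-alike of the part that bears cup_grip alone.

How it is judged:
At the end, for the whole second after the job is handed in: The grinding cup sits upright (within 7 degrees) in the socket, within 15 mm of its centre, held down with its lugs under the plate (grip point 58 to 76 mm above the plate), and turned a quarter-turn from the notches (bar grip within 20 degrees of square to the line of the notches) (horizontal distance between cup_grip and socket below 0.015 m and z of cup_grip in the frame of socket between 0.058 and 0.076 m and angle between the x axis of cup_grip and the y axis of socket, either way round below 0.35 rad and angle between cup_grip's own z axis and vertical below 0.12 rad); the robot touches nothing.
It fails at once if the canister without lugs is shifted by more than 30 mm or lifted (distance of canister_grip from where it was at the start of the episode above 0.03 m).
It also fails if it takes over 40 s, if anything falls off the work surface, if the arm or the gripper's body presses on something with over 40 N, if the wrist force passes 120 N, or if a joint passes its speed limit or range.

### The arm

A 7-joint arm with a two-finger parallel gripper is mounted at the origin on the work surface. World frame = base frame: x ahead of the robot, y to its left, z up, the work surface at z = 0. Lengths are in m, angles in rad, forces in N, time in s.
With the tool pointing down it reaches from about 0.425 to 1.025 m from the base axis. Payload 9.4 kg.
Tool frame: the origin (TCP) lies midway between the tips of the shut fingers; the grasp point (between the pads) lies 19 mm behind it (grip_depth is the distance from the TCP to the grasp point, in m); z points along the fingers, y is the line along which they close (so a half turn about z gives the same grasp; the last joint's range is limited). The gripper opens to 85 mm and grips with 20 to 120 N. Pads are 22 mm wide; open, the fingers measure 114 mm over their backs; the gripper's body (76 mm by 85 mm) begins 54 mm behind the grasp point. The pads swing forward as they close: fully open they stand 13 mm farther back than shut.
Start: joints at [-1.424, 0.599, -0.003, 1.599, 0.002, 0.943, -0.08], TCP at [0.161, 0.707, 0.231] pointing down, gripper open.
Joint ranges: [-2.57, 2.57], [-0.35, 1.97], [-1.29, 1.29], [0.11, 2.56], [-1.05, 4.19], [0.11, 1.86], [-2.63, 2.63]. Speed limits (rad/s): [2.22, 2.22, 3.01, 3.01, 3.14, 3.14, 3.14].

### API

Orientations are given as a rotation vector (axis times angle).
In Python, from bench import * gives the robot as it stands.
- The arm moves only by the tool jog_arm, never from a script. Its argument "moves" is a list that holds one entry, the list of rows, each a list of 7 numbers: the shift along the tool's x, y, z in m, then the turn, a rotation vector about the tool's x, y, z in rad, then the opening, from 0 (shut) to 1 (fully open). In form: [[[dx, dy, dz, ax, ay, az, claw], ...]]. A call has 1 to 20 rows; each row shifts and turns the commanded pose from where the row before left it, along the tool's axes as they then stand; what a row does not reach is not made up. A row lasts 1/12 s, in which the tool goes at most 41.7 mm and 7.16 degrees, less where a joint would pass 70% of its speed; a pose out of reach is approached as far as the arm can. A call is refused whole if a number of a shift passes 0.0417 or a number of a turn 0.125, either way. A call with a gripper value outside its range is refused whole. The fingers move at their own pace and stop on an object; the grip force is fixed at half the most. Time passes only in rows, so rows that do not move let the fingers close. It gives the time, the measured TCP pose, the force, the opening and the grip force at its end, in the units of the state.
- state(): the state, without advancing time (a new reading comes with each control period).
- capture(name): name is "scene" or "top" or "wrist"; returns a dict with "color" (400x640x3 uint8, red, green, blue), "range_z" (400x640 float32, m along the optical axis (not along the pixel's ray), 0 where there is no reading), "intrinsics" (3x3 intrinsics, pixels), "cam_to_world" (4x4, takes a point from camera to world coordinates); the wrist camera has in their place "hand_eye" (4x4, takes a point from camera to tool coordinates, whose origin is the TCP and whose axes are the flange's). Camera axes: x right, y up, looking along -z (the intrinsics and any distortion apply to the point x, -y, -z); pixel columns grow to the right and rows downward; lengths in m; the calibration is good to about 2 mm. A picture is of the moment at which its call begins: read the wrist's pose just before it.
- job_done(): hands the job in; it is judged then, once.
The state is a dict: "time": time; "qpos": joint angles; "joint_vel": joint speeds; "joint_torque": joint torques, N m; "tool_pos": TCP position; "eef_rot": TCP orientation; "contact_force": force on the tool from outside, world axes, zero at the start; "ft_torque": the same for the moment, N m; "finger_gap": opening from 0.0 (shut) to 1.0 (fully open); "grip_force": force on a finger pad.
Only numpy, scipy, OpenCV 4.12 (cv2) and the standard library are available. Lean on these libraries where they do the work, as an engineer would, in place of code of your own. Each camera call takes 0.05 s, during which the arm holds its last target. There are 200 camera calls.

## Working session

There is one attempt and no reset: what is moved stays moved. The work goes in short steps, Python scripts to look and compute and a tool call to move; the robot and the scene stay as the last step left them, time stands still between calls to the robot, and variables do not carry over. Pictures are saved under pics/ and viewed, at most 10 in all, crops included, and the job is handed in when it is done.

Besides the shell and the picture viewer there is one more tool, called after ">>>" as name(argument=value, ...) on one line, values as JSON. jog_arm: Moves the arm, as the interface text tells. Its arguments: {"type":"object","properties":{"moves":{"type":"array"}},"required":["moves"]}

```bash
mkdir -p pics; cat > h.py <<'E'
from bench import *
import numpy as np, cv2
from scipy.spatial.transform import Rotation as R
def cap(n):
    s=state(); c=capture(n)
    T=c.get("cam_to_world")
    if T is None:
        W=np.eye(4);W[:3,:3]=R.from_rotvec(s["eef_rot"]).as_matrix();W[:3,3]=s["tool_pos"];T=W@np.array(c["hand_eye"])
    z=c["range_z"];K=np.array(c["intrinsics"]);v,u=np.mgrid[:z.shape[0],:z.shape[1]]
    P=np.stack([(u-K[0,2])/K[0,0]*z,-(v-K[1,2])/K[1,1]*z,-z],-1)
    T=np.array(T)
    c["P"]=P@T[:3,:3].T+T[:3,3]; c["T"]=T
    return c
def save(c,n): cv2.imwrite(f"pics/{n}.png",c["color"][:,:,::-1])
E
python3 - <<'E'
from h import *
for n in("scene","top"):
    c=cap(n);save(c,n);np.save(n+".npy",c["P"]);print(n,c["T"].round(3).tolist())
s=state();print(s)
E
```

```text
scene [[0.725, -0.534, 0.435, 0.868], [0.689, 0.576, -0.44, -0.494], [-0.016, 0.619, 0.785, 0.854], [0.0, 0.0, 0.0, 1.0]]
top [[0.027, 0.999, -0.036, 0.373], [-1.0, 0.027, -0.007, -0.055], [-0.007, 0.036, 0.999, 1.07], [0.0, 0.0, 0.0, 1.0]]
{'time': 0.1, 'qpos': array([-1.4237287 ,  0.60004047, -0.0025534 ,  1.60002346,  0.00179286,
        0.94291443, -0.07982113]), 'joint_vel': array([ 0.00081666, -0.00011783, -0.00119745, -0.00136044,  0.00073018,
        0.00305546,  0.00063691]), 'joint_torque': array([ 5.42967813e-03, -7.77993035e+01,  1.57023389e+00, -2.58625585e+01,
        1.26925204e-02,  5.59974171e-03, -1.14294699e-05]), 'tool_pos': array([0.1607935 , 0.70652348, 0.23051596]), 'eef_rot': array([-3.50691663e-01, -3.12191998e+00,  2.17233908e-03]), 'contact_force': array([-0.13188316,  0.00519243, -0.26475182]), 'ft_torque': array([-0.01963318,  0.01848868, -0.02552125]), 'grip_force': 0.0, 'finger_gap': 0.9982666470903092}
```

View pics/scene.png

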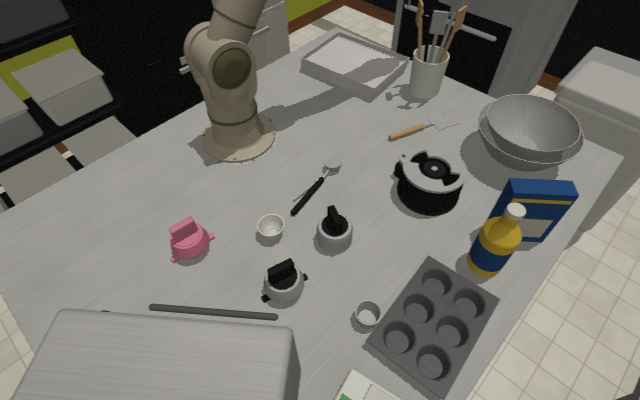

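View pics/top.png

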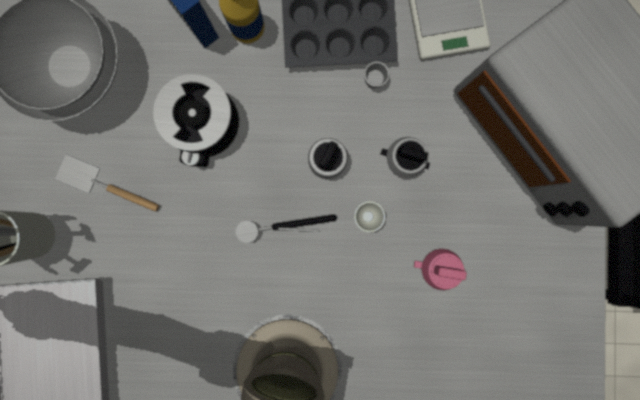

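The scene and top views agree. In the top view, the base is at (192,112) with its dial at (192,157), the lugged cup is at (408,156), the canister is at (328,157) and the pink look-alike is at (443,270).

```bash
python3 - <<'E'
from h import *
P=np.load("top.npy");img=cv2.imread("pics/top.png");g=img.max(2)
def box(u0,v0,u1,v1,zl,zh,extra=None):
    m=np.zeros(g.shape,bool);m[v0:v1,u0:u1]=1
    m&=(P[...,2]>zl)&(P[...,2]<zh)
    return m if extra is None else m&extra
m=box(140,60,250,175,.02,.3);print("base z pct",np.percentile(P[m][:,2],[5,25,50,75,95,100]))
pl=box(140,60,250,175,.09,.115)
c=max(cv2.findContours(pl.astype('u1' if 0 else np.uint8),0,1)[0],key=cv2.contourArea)
q=np.array([P[y,x] for x,y in c[:,0]]);(cx,r)=cv2.minEnclosingCircle(q[:,:2].astype(np.float32));print("plate",cx,r,np.median(P[pl][:,2]))
hole=box(150,70,232,155,.0,.092,g<90)
w=P[hole];print("hole n",len(w),"z",np.percentile(w[:,2],[5,50,95]))
def mr(p):
    (c,s,a)=cv2.minAreaRect(p[:,:2].astype(np.float32));d=np.cov(p[:,:2].T);ev,V=np.linalg.eigh(d);print(np.round(c,4),np.round(s,4),a,"mean",p[:,:2].mean(0).round(4),"pca deg",np.degrees(np.arctan2(V[1,1],V[0,1])).round(1),"z",np.percentile(p[:,2],[5,50,95]).round(3))
i=P[157,195];print("dial",i)
for n,b in(("cup",(370,125,445,190)),("can",(300,130,355,185))):
    print(n);mr(P[box(*b,.085,.2)]);mr(P[box(*b,.04,.075)])
l=box(370,125,445,190,.003,.03,g<70);print("lugs");mr(P[l])
big=lambda u,v,w,h,k:cv2.resize(img[v:v+h,u:u+w],None,fx=k,fy=k,interpolation=2)
cv2.imwrite("pics/c.png",np.hstack([big(145,65,100,110,4),big(365,105,100,110,4)]))
E
```

```text
base z pct [0.04766951 0.06135093 0.09818682 0.10074626 0.10299483 0.10701819]
plate (0.5866555571556091, 0.22110527753829956) 0.08576059341430664 0.10010664096115379
hole n 1567 z [0.01014362 0.05139351 0.08425723]
dial [0.49128372 0.21870633 0.06564767]
cup
[ 0.5083 -0.2668] [0.0602 0.0202] 73.85070037841797 mean [ 0.5072 -0.2649] pca deg 73.8 z [0.092 0.11  0.113]
[ 0.5067 -0.2641] [0.0907 0.0869] 38.69742965698242 mean [ 0.5034 -0.2587] pca deg -171.8 z [0.044 0.064 0.068]
can
[ 0.5003 -0.0817] [0.0194 0.0602] 64.9940414428711 mean [ 0.4992 -0.0813] pca deg 155.2 z [0.105 0.11  0.113]
[ 0.5001 -0.0813] [0.0902 0.0895] 0.9517841935157776 mean [ 0.4967 -0.0806] pca deg 67.2 z [0.052 0.065 0.068]
lugs
[ 0.5076 -0.2662] [0.1166 0.0124] 73.77747344970703 mean [ 0.5128 -0.2473] pca deg 73.8 z [0.006 0.011 0.014]
```

View pics/c.png

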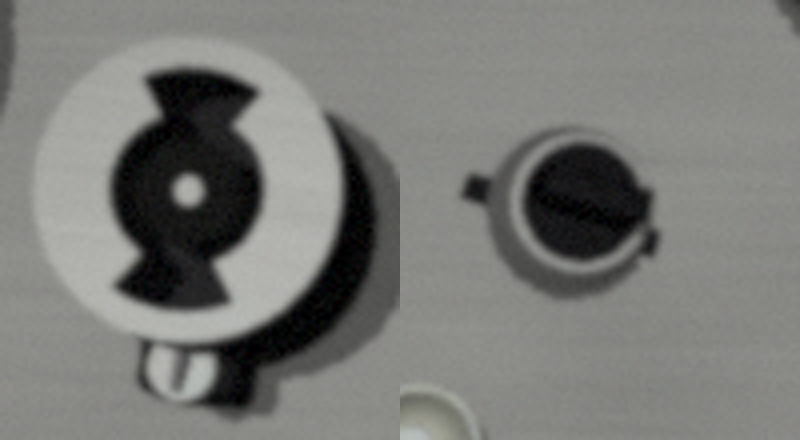

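In the crop, the notches point to about (203,82) and (175,298), the socket centre is at about (188,190), and the cup's grip runs left to right with its lugs in line. Before moving I'll pin down the socket pose and check tall obstacles for the swing.

```bash
cat >> h.py <<'E'
def proj(c,u,v,h):
    K=np.array(c["intrinsics"]);d=np.stack([(u-K[0,2])/K[0,0],-(v-K[1,2])/K[1,1],-np.ones_like(u,float)],-1)@c["T"][:3,:3].T
    o=c["T"][:3,3];return (o+d*((h-o[2])/d[:,2])[:,None])[:,:2]
def socket(c,guess,h=.1):
    g=c["color"].max(2);v,u=np.mgrid[:400,:640];w=proj(c,u.ravel(),v.ravel(),h);dark=g.ravel()<90
    ctr=np.array(guess)
    for _ in range(6):
        d=w-ctr;r=np.hypot(*d.T);m=dark&(r<.072)
        ctr=w[m].mean(0)
    d=w[m]-ctr;r=np.hypot(*d.T);s=d[(r>.050)&(r<.066)];a=np.arctan2(s[:,1],s[:,0])
    return ctr,np.degrees(np.angle(np.exp(2j*a).mean())/2),m.sum()
E
python3 - <<'E'
from h import *
c=cap("top");print(socket(c,(.587,.221)))
P=np.load("scene.npy").reshape(-1,3);t=np.load("top.npy").reshape(-1,3)
P=np.vstack([P,t]);r=np.hypot(P[:,0],P[:,1]);az=np.degrees(np.arctan2(P[:,1],P[:,0]))
for a in range(-40,90,10):
    m=(az>=a)&(az<a+10)&(P[:,2]>.13)&(r>.4)&(r<1.1);q=P[m];
    if m.sum()>5: print(a,m.sum(),"minr",np.percentile(r[m],2).round(3),"maxz",np.percentile(q[:,2],99).round(3))
E
```

```text
(array([0.58656398, 0.22125076]), np.float64(-6.0391108192504594), np.int64(1596))
-40 18553 minr 0.704 maxz 0.253
-30 1698 minr 0.753 maxz 0.854
0 1920 minr 0.789 maxz 0.223
10 2815 minr 0.797 maxz 0.194
20 180 minr 0.814 maxz 0.139
30 483 minr 0.755 maxz 0.139
40 374 minr 0.767 maxz 0.139
50 778 minr 0.633 maxz 0.317
60 1551 minr 0.617 maxz 0.314
70 36 minr 0.666 maxz 0.275
```

>>> jog_arm(moves=[[[0.03,-0.03,-0.012,0,0,0,1],[0.03,-0.03,-0.012,0,0,0,1],[0,-0.04,-0.012,0,0,0,1],[0,-0.04,-0.012,0,0,0,1],[0,-0.04,-0.012,0,0,0,1],[0,-0.04,-0.012,0,0,0,1],[-0.039,0.003,0,0,0,0.077,1],[-0.039,0.003,0,0,0,0.077,1],[-0.039,0.003,0,0,0,0.077,1],[-0.039,0.003,0,0,0,0.077,1],[-0.039,0.003,0,0,0,0.077,1],[-0.039,0.003,0,0,0,0.077,1],[-0.039,0.003,0,0,0,0.077,1],[-0.039,0.003,0,0,0,0.077,1],[-0.039,0.003,0,0,0,0.077,1],[-0.039,0.003,0,0,0,0.077,1],[-0.039,0.003,0,0,0,0.077,1],[-0.039,0.003,0,0,0,0.077,1],[-0.039,0.003,0,0,0,0.077,1],[-0.039,0.003,0,0,0,0.077,1]]])

```text
time: 1.82
tool_pos: [0.4746, 0.1923, 0.3019]
eef_rot: [1.908, 2.496, 0.0]
contact_force: [1.0, 0.3, -0.4]
finger_gap: 1.001
grip_force: 0.0
```

```bash
cat >> h.py <<'E'
def to(x,y,z,yaw):
    """tool-frame shift at present orientation, and az to bring tool y to world yaw (deg)"""
    s=state();M=R.from_rotvec(s["eef_rot"]).as_matrix();cur=np.degrees(np.arctan2(M[1,1],M[0,1]))
    d=M.T@(np.array([x,y,z])-s["tool_pos"]);dy=(yaw-cur+180)%360-180
    print("t",s["time"],"pos",s["tool_pos"].round(4),"yaw",cur.round(2),"tilt",(M.T@[0,0,-1]).round(4),"shift",d.round(4),"az",-np.radians(dy).round(4),"q",s["qpos"].round(2),"F",s["contact_force"].round(1))
    return M
E
python3 -c "
from h import *
to(.508,-.2665,.16,-16.2)"
```

```text
t 1.8167 pos [0.4746 0.1923 0.3019] yaw 15.2 tilt [ 1.e-04 -5.e-04  1.e+00] shift [-0.4515 -0.0882  0.1419] az 0.5481 q [-0.83  0.27  0.42  2.01 -0.14  0.88 -0.06] F [ 1.   0.3 -0.4]
```

>>> jog_arm(moves=[[[-0.0376,-0.0074,0.004,0,0,0,1],[-0.0376,-0.0074,0.004,0,0,0,1],[-0.0376,-0.0074,0.004,0,0,0,1],[-0.0376,-0.0074,0.004,0,0,0,1],[-0.0376,-0.0074,0.004,0,0,0,1],[-0.0376,-0.0074,0.004,0,0,0,1],[-0.0376,-0.0074,0.004,0,0,0,1],[-0.0376,-0.0074,0.004,0,0,0,1],[-0.0376,-0.0074,0.004,0,0,0,1],[-0.0376,-0.0074,0.004,0,0,0,1],[-0.0376,-0.0074,0.004,0,0,0,1],[-0.0376,-0.0074,0.004,0,0,0,1],[0,0,0.01,0,0,0.11,1],[0,0,0.01,0,0,0.11,1],[0,0,0.01,0,0,0.11,1],[0,0,0.01,0,0,0.11,1],[0,0,0.01,0,0,0.11,1],[0,0,0,0,0,0,1],[0,0,0,0,0,0,1]]])

```text
time: 3.4
tool_pos: [0.5077, -0.2644, 0.2034]
eef_rot: [-2.507, -1.892, 0.002]
contact_force: [0.1, 0.3, -0.3]
finger_gap: 1.001
grip_force: 0.0
```

```bash
python3 - <<'E'
from h import *
to(.508,-.2665,.075,-16.2)
c=cap("wrist");save(c,"w1");P=c["P"]
g=c["color"].max(2)
m=(P[...,2]>.1)&(P[...,2]<.125)&(np.hypot(P[...,0]-.508,P[...,1]+.266)<.06)&(c["range_z"]>0)
q=P[m];print(len(q),cv2.minAreaRect(q[:,:2].astype(np.float32)),q[:,2].max())
E
```

```text
t 3.4 pos [ 0.5077 -0.2644  0.2034] yaw -15.9 tilt [4.0e-04 1.5e-03 1.0e+00] shift [-0.0019  0.001   0.1284] az 0.0053 q [-0.03  0.51  0.61  2.01 -0.42  0.75  0.55] F [ 0.1  0.3 -0.3]
1405 ((0.508033037185669, -0.26619285345077515), (0.0584624819457531, 0.019680175930261612), 73.61993408203125) 0.11245267166623185
```

View pics/w1.png

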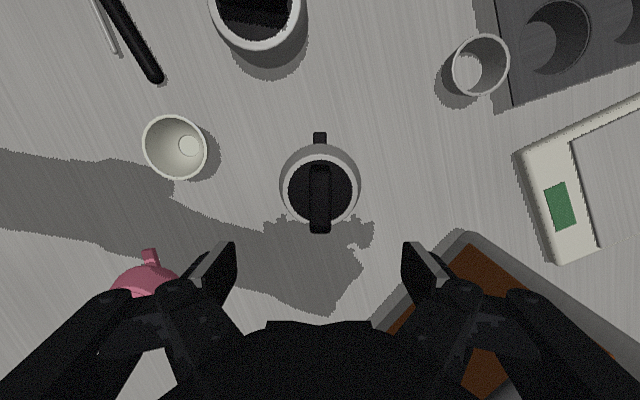

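The wrist view shows the cup's grip upright at (320,195), centred between the fingers, with a lug visible at (320,138). The pose matches to within 1 mm. The oven corner at (470,230) is close, so I'll check its clearance.

```bash
python3 - <<'E'
from h import *
P=np.vstack([np.load(n+".npy").reshape(-1,3) for n in("top","scene")]);d=P[:,:2]-[.508,-.2662];r=np.hypot(*d.T)
m=(P[:,2]>.05)&(r>.075)&(r<.25)&(P[:,1]<-.2);a=np.radians(-16.2);u=d@[np.cos(a),np.sin(a)];v=d@[-np.sin(a),np.cos(a)]
print(np.sort(r[m])[[0,20]]);i=m&(abs(v)<.06);print("along closing dir, |v|<.06:",np.sort(abs(u[i]))[:3] if i.any() else None)
E
```

```text
[0.14742339 0.14910287]
along closing dir, |v|<.06: [0.17559015 0.17692944 0.17711118]
```

>>> jog_arm(moves=[[[-0.001,0,0.02,0,0,0.005,1],[-0.001,0.001,0.02,0,0,0,1],[0,0,0.02,0,0,0,1],[0,0,0,0,0,0,1]]])

```text
time: 3.78
tool_pos: [0.5075, -0.2661, 0.1419]
eef_rot: [-2.51, -1.885, 0.002]
contact_force: [-0.9, 0.4, -0.3]
finger_gap: 1.003
grip_force: 0.0
```

Clear. Descending to TCP z 0.074 and closing.

>>> jog_arm(moves=[[[0,0,0.02,0,0,0,1],[0,0,0.02,0,0,0,1],[0,0,0.018,0,0,0,1],[0,0,0.01,0,0,0,1],[0,0,0,0,0,0,1],[0,0,0,0,0,0,0],[0,0,0,0,0,0,0],[0,0,0,0,0,0,0],[0,0,0,0,0,0,0],[0,0,0,0,0,0,0],[0,0,0,0,0,0,0],[0,0,0,0,0,0,0],[0,0,0,0,0,0,0],[0,0,0,0,0,0,0]]])

```text
time: 4.95
tool_pos: [0.5086, -0.2669, 0.0765]
eef_rot: [2.515, 1.882, 0.001]
contact_force: [-1.2, 1.1, 5.2]
finger_gap: 0.228
grip_force: 58.9
```

>>> jog_arm(moves=[[[0,0,-0.02,0,0,0,0],[0,0,-0.036,0,0,0,0],[0,0,-0.036,0,0,0,0],[0,0,-0.036,0,0,0,0],[0,0,-0.036,0,0,0,0],[0,0,0,0,0,0,0],[0.0377,-0.0047,0,0,0,0,0],[0.0377,-0.0047,0,0,0,0,0],[0.0377,-0.0047,0,0,0,0,0],[0.0377,-0.0047,0,0,0,0,0],[0.0377,-0.0047,0,0,0,0,0],[0.0377,-0.0047,0,0,0,0,0],[0.0377,-0.0047,0,0,0,0,0],[0.0377,-0.0047,0,0,0,0,0],[0.0377,-0.0047,0,0,0,0,0],[0.0377,-0.0047,0,0,0,0,0],[0.0377,-0.0047,0,0,0,0,0],[0.0377,-0.0047,0,0,0,0,0],[0,0,0,0,0,0,0]]])

```text
time: 6.53
tool_pos: [0.5817, 0.193, 0.2382]
eef_rot: [-2.503, -1.894, -0.001]
contact_force: [1.8, 1.2, -3.2]
finger_gap: 0.223
grip_force: 59.4
```

>>> jog_arm(moves=[[[0,0,0,0,0,-0.12,0],[0,0,0,0,0,-0.12,0],[0,0,0,0,0,-0.12,0],[0,0,0,0,0,-0.12,0],[0,0,0,0,0,-0.12,0],[0,0,0,0,0,-0.12,0],[0,0,0,0,0,-0.12,0],[0,0,0,0,0,-0.12,0],[0,0,0,0,0,-0.12,0],[0,0,0,0,0,-0.12,0],[0,0,0,0,0,-0.12,0],[0,0,0,0,0,-0.12,0],[0,0,0,0,0,-0.12,0],[0,0,0,0,0,-0.12,0],[0,0,0,0,0,0,0],[0,0,0,0,0,0,0]]])

```text
time: 7.87
tool_pos: [0.5816, 0.1826, 0.2394]
eef_rot: [-0.284, -3.128, 0.0]
contact_force: [0.1, 0.1, -2.6]
finger_gap: 0.225
grip_force: 59.4
```

```bash
python3 - <<'E'
from h import *
M=to(.5866,.2212,.215,84)
s=state();print(s["finger_gap"],s["grip_force"])
c=cap("wrist");save(c,"w2");t=cap("top");save(t,"t2")
P=t["P"];m=(P[...,2]>.01)&(P[...,2]<.4)
E
```

```text
t 7.8667 pos [0.5816 0.1826 0.2394] yaw 79.64 tilt [-8.e-04  1.e-04  1.e+00] shift [0.002  0.0389 0.0244] az -0.0761 q [-0.53  0.46  0.19  1.87 -0.11  0.82  1.11] F [ 0.1  0.1 -2.6]
0.22491215151341296 59.365426898002625
```

View pics/w2.png

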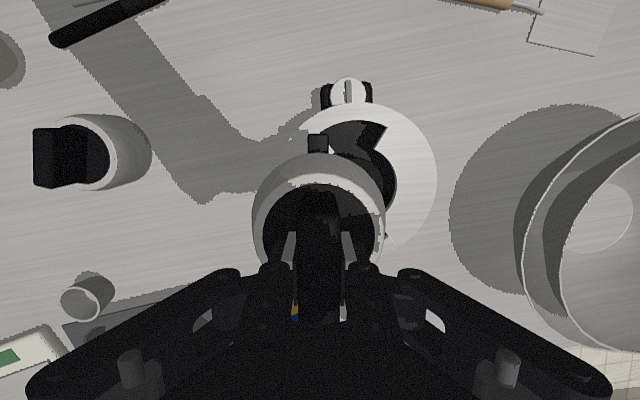

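The wrist view shows the cup held upright, with its lug at (318,142) just left of the notch at (360,135), as expected before the 39 mm shift. I'll centre it and lower to just above the plate.

>>> jog_arm(moves=[[[0.001,0.013,0,0,0,0,0],[0.001,0.013,0,0,0,0,0],[0,0.013,0,0,0,0,0],[0,0,0.012,0,0,-0.038,0],[0,0,0.012,0,0,-0.038,0],[0,0,0.012,0,0,0,0],[0,0,0.01,0,0,0,0],[0,0,0,0,0,0,0],[0,0,0,0,0,0,0]]])

```text
time: 8.72
tool_pos: [0.5865, 0.2221, 0.1932]
eef_rot: [-0.159, -3.136, 0.001]
contact_force: [0.1, -0.7, -2.5]
finger_gap: 0.222
grip_force: 59.2
```

```bash
python3 - <<'E'
from h import *
M=to(.5866,.2212,.1725,84)
c=cap("wrist");save(c,"w3")
E
```

```text
t 8.7167 pos [0.5865 0.2221 0.1932] yaw 84.18 tilt [-1.1e-03  7.0e-04  1.0e+00] shift [-0.0002 -0.0008  0.0207] az 0.0031 q [-0.56  0.53  0.15  1.87 -0.11  0.75  1.13] F [ 0.1 -0.7 -2.5]
```

View pics/w3.png

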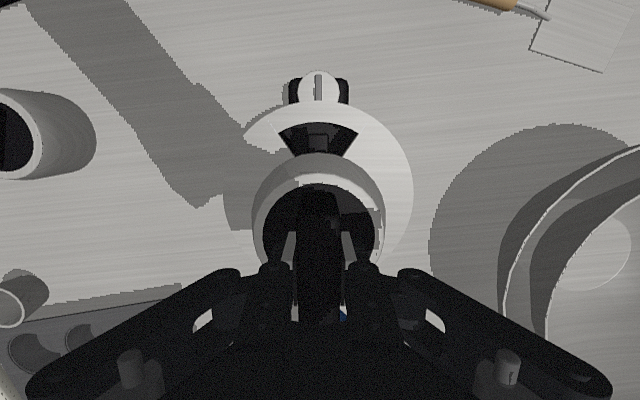

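The lug at (318,142) sits centred in the notch at (318,138), in line with the dial at (318,88). Pressing down to TCP z ≈ 0.155.

>>> jog_arm(moves=[[[0,0,0.01,0,0,0,0],[0,0,0.01,0,0,0,0],[0,0,0.006,0,0,0,0],[0,0,0.006,0,0,0,0],[0,0,0.004,0,0,0,0],[0,0,0.003,0,0,0,0],[0,0,0,0,0,0,0],[0,0,0,0,0,0,0]]])

```text
time: 9.43
tool_pos: [0.5873, 0.2219, 0.1552]
eef_rot: [0.159, 3.137, 0.001]
contact_force: [0.0, -0.9, 6.0]
finger_gap: 0.225
grip_force: 60.7
```

>>> jog_arm(moves=[[[0,0,0.002,0,0,0,0],[0,0,0,0,0,0.05,0],[0,0,0,0,0,0.1,0],[0,0,0,0,0,0.1,0],[0,0,0,0,0,0.1,0],[0,0,0,0,0,0.1,0],[0,0,0,0,0,0.1,0],[0,0,0,0,0,0,0]]])

```text
time: 10.1
tool_pos: [0.5875, 0.222, 0.1535]
eef_rot: [1.013, 2.972, 0.001]
contact_force: [0.0, 0.9, 7.1]
finger_gap: 0.228
grip_force: 60.8
```

```bash
python3 - <<'E'
from h import *
M=to(.5866,.2212,.154,-8);s=state();print(s["ft_torque"],s["finger_gap"])
E
```

```text
t 10.1 pos [0.5875 0.222  0.1535] yaw 52.35 tilt [ 0.0012 -0.0014  1.    ] shift [ 0.0003 -0.0012 -0.0005] az 1.0534 q [-0.65  0.59  0.3   1.91 -0.27  0.67  0.73] F [0.  0.9 7.1]
[ 0.05062977  0.01698065 -0.06067549] 0.22823757109866843
```

Turning freely with little torque. Continuing to about 92°.

>>> jog_arm(moves=[[[0,0,0,0,0,0.1,0],[0,0,0,0,0,0.1,0],[0,0,0,0,0,0.1,0],[0,0,0,0,0,0.1,0],[0,0,0,0,0,0.1,0],[0,0,0,0,0,0.1,0],[0,0,0,0,0,0.1,0],[0,0,0,0,0,0.1,0],[0,0,0,0,0,0.1,0],[0,0,0,0,0,0.1,0],[0,0,0,0,0,0.05,0],[0,0,0,0,0,0,0],[0,0,0,0,0,0,0]]])

```text
time: 11.18
tool_pos: [0.5875, 0.2219, 0.1534]
eef_rot: [2.361, 2.071, 0.002]
contact_force: [0.5, -0.6, 7.4]
finger_gap: 0.22
grip_force: 60.7
```

```bash
python3 - <<'E'
from h import *
M=to(.5866,.2212,.154,-8);s=state();print(s["ft_torque"],s["finger_gap"])
E
```

```text
t 11.1833 pos [0.5875 0.2219 0.1534] yaw -7.48 tilt [-5.0e-04 -1.7e-03  1.0e+00] shift [-0.0008 -0.0008 -0.0006] az 0.009 q [-0.84  0.65  0.61  1.93 -0.54  0.73 -0.04] F [ 0.5 -0.6  7.4]
[-0.02876826 -0.03365767 -0.10169539] 0.22010660209041064
```

>>> jog_arm(moves=[[[0,0,-0.003,0,0,0,0],[0,0,0,0,0,0,0.6],[0,0,0,0,0,0,0.6],[0,0,0,0,0,0,0.6],[0,0,0,0,0,0,0.8],[0,0,0,0,0,0,0.8],[0,0,0,0,0,0,0.8],[0,0,-0.01,0,0,0,0.8],[0,0,-0.02,0,0,0,0.8],[0,0,-0.03,0,0,0,0.8],[0,0,-0.03,0,0,0,0.8],[0,0,-0.03,0,0,0,0.8],[0,0,0,0,0,0,0.8],[0,0,0,0,0,0,0.8]]])

```text
time: 12.35
tool_pos: [0.5875, 0.222, 0.2781]
eef_rot: [2.36, 2.072, 0.006]
contact_force: [0.2, -0.0, -0.8]
finger_gap: 0.8
grip_force: 0.0
```

```bash
python3 - <<'E'
from h import *
to(.5866,.2212,.154,-8);c=cap("wrist");save(c,"w4");P=c["P"];z=P[...,2]
m=(np.hypot(P[...,0]-.587,P[...,1]-.221)<.05)&(z>.155)&(z<.21)&(c["range_z"]>0)
q=P[m];t=q[q[:,2]>np.percentile(q[:,2],95)-.008];print(cv2.minAreaRect(t[:,:2].astype(np.float32)),np.median(t[:,2]))
E
```

```text
t 12.35 pos [0.5875 0.222  0.2781] yaw -7.44 tilt [-0.0024 -0.0029  1.    ] shift [-0.0012 -0.0011  0.1241] az 0.0097 q [-0.93  0.52  0.73  1.81 -0.41  0.97 -0.15] F [ 0.2 -0.  -0.8]
((0.5868489146232605, 0.22252948582172394), (0.058673400431871414, 0.019843067973852158), 83.04019927978516) 0.19222443607142636
```

View pics/w4.png

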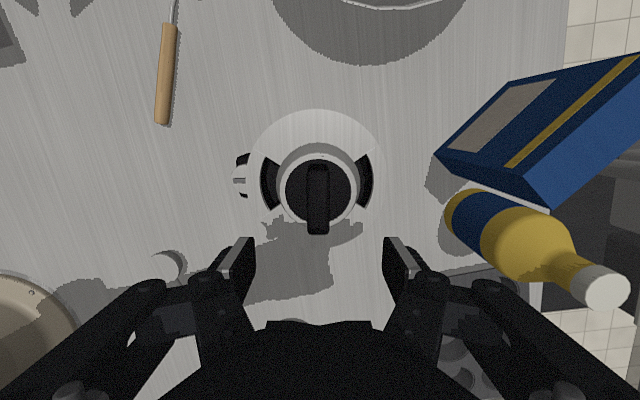

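The wrist view shows the cup seated at (318,190), its grip square to the empty notches at (268,183) and (367,183). The grip point is about 70 mm above the plate, within 2 mm of centre, and the fingers are clear.

```bash
python3 -c "
from bench import *
print(job_done())"
```

```text
the job is handed in; nothing more can be done
None
```

The grinding cup is locked in the blender base, turned about 89° clockwise with its grip point about 70 mm above the plate. The gripper is clear, the canister was not touched, and the job is handed in; no verdict was returned.

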